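# Stand the fallen wire spool up and push it back into its row

### The job

One of the three wire spools has been knocked over and lies on its side on the bench. Push it up with the fingertips so that it stands flat on one of its flanges, and push it along the bench back into the row, roughly in the middle of the gap between the two standing spools and up against the low rail behind them. Only push, gently: do not pinch it or lift it off the bench, and leave the two standing spools, the coil and the tape roll where they are.

Things in the scene. Friction and masses are not known exactly. Their poses are not given: they have to be found in the camera images.
- spool: Fallen black wire spool, 0.4-0.8 kg: two flanges 100 mm across, 6 mm thick, 56 mm over their flat outer faces; winding 74 mm across. Origin at its centre, x along its axis. Lies on its side, axis level, its centre 20-25 cm before the rail. May stand on either end. Pushed along its axis above 70 mm height it tips about the far flange's foot; past 30 degrees it falls upright. Pushed low it slides.
- rail: Low back-stop rail, an aluminium angle fixed to the bench: 30 mm high, 460 mm long. Origin on its front face at bench level, mid-length, within 5 mm of the middle of the gap; x level, square to the face, away from the robot; y along the rail; z up. Home for the spool: upright, touching the rail, its centre at x = -50, y = 0, z = 28 mm in this frame.
- left_spool: A standing spool like the fallen one (100 mm across, 56 mm high), loose, near the rail's left (+y) end, 145 to 155 mm from the middle of the gap and 1 to 4 mm off the rail. Origin at the centre of its underside, z up. To be left alone.
- right_spool: A standing spool like the fallen one (100 mm across, 56 mm high), loose, near the rail's right (-y) end, 145 to 155 mm from the middle of the gap and 1 to 4 mm off the rail. Origin at the centre of its underside, z up. To be left alone.
- coil: A small wound transformer coil, loose, standing on its pins to one side of the fallen spool (left or right): black end flanges, yellow taped winding, 34 by 34 mm, 34 mm high. Origin at the centre of its underside, z up. To be left alone.
- tape_roll: A roll of yellow tape lying flat on the bench on the other side of the fallen spool, loose: 60 mm in diameter, 25 mm high, 48 mm bore, origin at the centre of its underside, z up. To be left alone.
Not all that is in view belongs to the job. Leave any pink look-alike of the spool alone.

How it is judged:
By the outcome, as a careful person would: the job done as asked, in the order asked, and still so for the second after the job is handed in, with the robot touching nothing.
It also fails if it takes over 48 s, if anything falls off the work surface, if the arm or the gripper's body presses on something with over 40 N, if the wrist force passes 120 N, or if a joint passes its speed limit or range.

### The arm

A 6-joint arm with a two-finger parallel gripper is mounted at the origin on the work surface. World frame = base frame: x ahead of the robot, y to its left, z up, the work surface at z = 0. Lengths are in mm, angles in degrees, forces in N, time in s.
With the tool pointing down it reaches from about 300 to 850 mm from the base axis. Payload 4.2 kg.
Tool frame: the origin (TCP) lies on the centre line of the jaws, within the pads' length; the fingertips stand 8 mm ahead of it and the grasp point (between the pads) lies 11 mm behind it; z points along the fingers, y is the line along which they close (so a half turn about z gives the same grasp; the last joint's range is limited). The gripper opens to 91 mm and grips with 3 to 60 N. Pads are 32 mm wide; open, the fingers measure 118 mm over their backs; the gripper's body (76 mm by 178 mm) begins 60 mm behind the grasp point.
Start: joints at [-65.374, 18.312, 89.639, -0, 72.044, -1.146], TCP at [250.007, -517.821, 221.976] pointing down, gripper open.
Joint ranges: [-177.97, 177.97], [-48.28, 115.42], [12.27, 149.76], [-77.06, 257.06], [2.81, 150.46], [-146.56, 146.56]. Speed limits (degrees/s): [147.25, 147.25, 180, 180, 180, 180].

### API

Orientations are given as [roll, pitch, yaw] about the fixed x, y, z axes, in that order (R = Rz(yaw) Ry(pitch) Rx(roll)).
In Python, from workcell import telemetry, eyes, ticket gives the robot as it stands. The module is installed in compiled form; this text tells all that it offers.
- The arm moves only by the shell command python3 -m crank 'ROWS' [OPENING] [FORCE]. ROWS is JSON, a list of rows, each an object of numbers: "dx", "dy", "dz": the shift along the world's x, y, z normalised to -1 to 1, where 1 is 80 cm; "yaw": the turn about the world's z normalised to -1 to 1, where 1 is 5 degrees. A call has 1 to 10 rows; each row shifts and turns the commanded pose from where the row before left it; what a row does not reach is not made up. A row lasts 1/8 s, in which the tool goes at most 62.5 mm and 10.7 degrees, less where a joint would pass 70% of its speed; a pose out of reach is approached as far as the arm can. A call with a number of a shift or a turn outside -1 to 1 is refused whole. A call with a gripper value outside its range is refused whole. OPENING is the opening, from 0 (shut) to 1 (fully open), set as the call begins (- or left out, the last holds). The fingers move at their own pace and stop on an object; FORCE is the grip in N (left out, the last holds). Time passes only in rows, so rows that do not move let the fingers close. It gives the time, the measured TCP pose, the force, the opening and the grip force at its end, in the units of the state.
- telemetry.state(): the state, without advancing time (a new reading comes with each control period).
- eyes.grab_frame(name): name is "side" or "top" or "wrist"; returns the picture (384x512x3 uint8, red, green, blue); there is no depth.
- eyes.calibration(name): a dict with "camera_matrix" (3x3 intrinsics, pixels), "world_from_camera" (4x4, takes a point from camera to world coordinates). Camera axes: x right, y down, z forward; pixel columns grow to the right and rows downward; lengths in mm; the calibration is good to about 2 mm. The wrist camera is an equidistant fisheye: a pixel r from the principal point sees the ray r / f radians off the axis. A picture is of the moment at which its call begins: read the wrist's pose just before it. calibration takes no time and is no camera call; for the wrist camera it gives the pose at the moment of the call.
- ticket.job_done(): hands the job in; it is judged then, once.
The state is a dict: "time_s": time; "qpos": joint angles; "qvel": joint speeds; "effort": joint torques, N m; "ee_pos": TCP position; "ee_rot": TCP orientation; "force": force on the tool from outside, world axes, zero at the start; "torque": the same for the moment, N m; "gripper_width": finger opening in mm; "gripper_force": force on a finger pad.
Only numpy, scipy, OpenCV 4.12 (cv2) and the standard library are available. Lean on these libraries where they do the work, as an engineer would, in place of code of your own. Each camera call takes 0.05 s, during which the arm holds its last target. There are 200 camera calls.

## Working session

There is one attempt and no reset: what is moved stays moved. The work goes in short steps, Python scripts to look and compute and a shell command to move; the robot and the scene stay as the last step left them, time stands still between calls to the robot, and variables do not carry over. Pictures are saved under pics/ and viewed, at most 10 in all, crops included, and the job is handed in when it is done.

```bash
mkdir -p pics
python3 - <<'E'
from workcell import telemetry, eyes
import cv2,numpy as np
ims=[]
for n in ("top","side"):
    f=eyes.grab_frame(n); np.save(n+'.npy',f); cv2.imwrite(f'pics/{n}0.png',f[:,:,::-1]); c=eyes.calibration(n)
    print(n,np.round(c["camera_matrix"],1).tolist(),np.round(c["world_from_camera"],3).tolist())
s=telemetry.state();print(s["time_s"],s["ee_pos"],s["ee_rot"],s["gripper_width"])
E
```

```text
top [[409.5, 0.0, 260.3], [0.0, 409.5, 186.2], [0.0, 0.0, 1.0]] [[0.027, -0.98, 0.198, 433.991], [-0.999, -0.03, -0.011, 46.86], [0.016, -0.197, -0.98, 844.833], [0.0, 0.0, 0.0, 1.0]]
side [[385.4, 0.0, 256.5], [0.0, 385.4, 190.3], [0.0, 0.0, 1.0]] [[-0.984, -0.105, 0.142, 472.028], [-0.176, 0.635, -0.752, 630.813], [-0.011, -0.766, -0.643, 596.633], [0.0, 0.0, 0.0, 1.0]]
0.1 [ 249.82844218 -517.41176413  221.21572873] [-1.79909546e+02 -1.55454520e-03  2.57723833e+01] 91.21112456648937
```

View pics/top0.png

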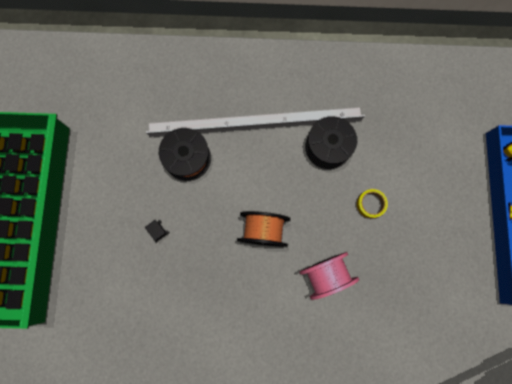

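View pics/side0.png

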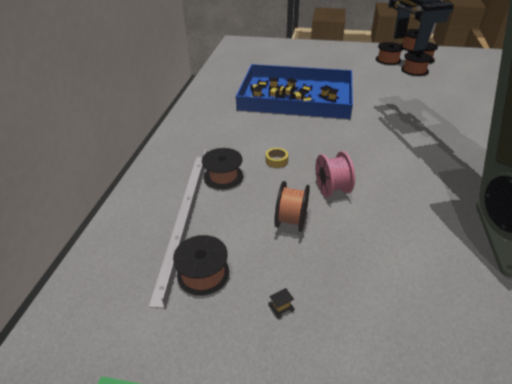

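The top view shows the rail from (149,129) to (361,113) and the standing spools at (185,152) and (332,142). The fallen orange-wound spool is at (264,229) with its axis roughly along world y. The coil is at (157,231), the tape at (373,204) and the pink decoy at (329,276). The side view agrees.

```bash
cat > h.py <<'E'
import numpy as np,cv2
from workcell import eyes
def ray(n,u,v):
    c=eyes.calibration(n);K=np.array(c["camera_matrix"]);T=np.array(c["world_from_camera"])
    return T[:3,3],T[:3,:3]@np.linalg.solve(K,[u,v,1.])
def onz(n,p,z):
    o,d=ray(n,*p);return np.round((o+d*(z-o[2])/d[2])[:2],1)
def tri(p,q):
    a,d=ray("top",*p);b,e=ray("side",*q)
    s=np.linalg.lstsq(np.c_[d,-e],b-a,rcond=None)[0];P,Q=a+d*s[0],b+e*s[1]
    return np.round((P+Q)/2,1),round(float(np.linalg.norm(P-Q)),1)
def cont(m,amin=60):
    cs=cv2.findContours(m.astype(np.uint8)*255,cv2.RETR_EXTERNAL,cv2.CHAIN_APPROX_NONE)[0]
    return [c for c in cs if cv2.contourArea(c)>amin]
E
python3 - <<'E'
from h import *
f=np.load('top.npy');v=cv2.cvtColor(f,cv2.COLOR_RGB2HSV);H,S,V=[v[...,i].astype(int) for i in range(3)]
roi=np.zeros(H.shape,bool);roi[95:330,80:470]=1
print("bg",np.median(V[roi]))
for nm,m in (("dark",roi&(V<60)),("orange",roi&(H<18)&(S>120)&(V>80)),("yellow",roi&(H>20)&(H<35)&(S>120)),("rail",roi&(V>165)&(S<40)),("pink",roi&(H>160)&(S>60))):
    for c in cont(m,40):
        x,y,w,h=cv2.boundingRect(c);print(nm,(x,y,w,h),cv2.contourArea(c),[np.round(a,1).tolist() for a in cv2.minAreaRect(c)[:2]], np.round(cv2.minAreaRect(c)[2],1))
b=cv2.resize(f[95:315,135:400],None,fx=3,fy=2.7,interpolation=cv2.INTER_CUBIC);cv2.imwrite('pics/topcrop.png',cv2.resize(f[95:295,140:400],None,fx=3,fy=3,interpolation=cv2.INTER_CUBIC)[:,:,::-1])
E
```

```text
bg 130.0
dark (237, 237, 50, 11) 231.0 [[261.5, 242.8], [49.5, 6.8]] 7.5
dark (146, 221, 22, 21) 235.5 [[156.7, 229.8], [18.7, 15.6]] 55.0
dark (240, 212, 50, 11) 110.5 [[264.6, 216.2], [49.4, 7.7]] 5.6
dark (149, 117, 212, 65) 4269.5 [[256.3, 149.0], [52.4, 211.6]] 85.4
orange (244, 215, 40, 27) 825.5 [[263.6, 227.3], [37.1, 24.7]] 7.6
yellow (357, 189, 31, 29) 676.0 [[372.0, 203.0], [28.0, 30.0]] 90.0
rail (149, 108, 212, 23) 1288.0 [[254.3, 119.2], [7.8, 211.6]] 85.7
pink (300, 252, 59, 48) 1349.0 [[329.4, 276.4], [34.2, 51.6]] 67.4
```

View pics/topcrop.png

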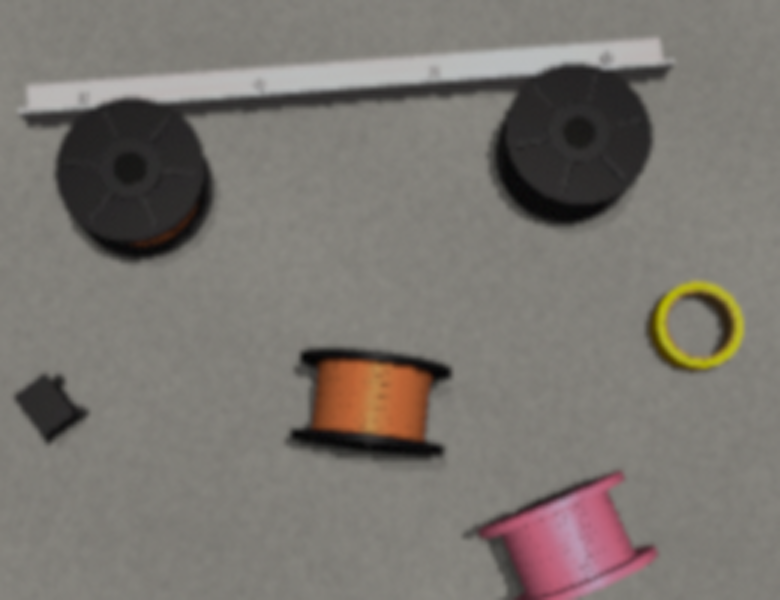

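The crop shows that the fallen spool's axis runs roughly along world x. Its flanges are at crop (302,358)-(450,372) and (290,436)-(442,450). The standing spools' bores are at crop (130,168) and (578,132), and the rail's lower front edge runs from about (22,115) to (670,68).

Run:
```python
from h import *
c=lambda u,v:(u/3+140-.33,v/3+95-.33)
L=onz("top",c(130,168),56);R=onz("top",c(578,132),56);print("spools",L,R,(L+R)/2,np.linalg.norm(L-R))
for z,a,b in ((0,(22,117),(670,68)),(30,(25,110),(664,64))):
    A=onz("top",c(*a),z);B=onz("top",c(*b),z);print("rail",z,A,B,(A+B)/2,np.linalg.norm(A-B))
F=onz("top",c(376,365),50);N=onz("top",c(366,443),50);print("flanges",F,N,(F+N)/2,np.linalg.norm(F-N),np.degrees(np.arctan2(*(F-N)[::-1])))
print("fl width",np.linalg.norm(onz("top",c(302,358),50)-onz("top",c(450,372),50)),np.linalg.norm(onz("top",c(290,436),50)-onz("top",c(442,450),50)), [onz("top",c(*p),50).tolist() for p in ((302,358),(450,372),(290,436),(442,450))])
print("coil",onz("top",c(45,408),34),"tape",onz("top",c(698,325),25),"pink",onz("top",(329.4,276.4),50))
# side: standing spool tops, flange ends
print("side",onz("side",(201,257),56),onz("side",(222,160),56), "rail side",onz("side",(152,301),30),onz("side",(203,153),30))
```

```text
spools [660.5 194.3] [ 695.3 -104.4] [677.9   44.95] 300.7203518220874
rail 0 [712.  284.3] [ 764.9 -182.8] [738.45  50.75] 470.08597086065015
rail 30 [707.2 274.3] [ 755.9 -170.5] [731.55  51.9 ] 447.45807624849056
flanges [534.5  27.4] [484.   32.5] [509.25  29.95] 50.75687145599106 -5.766754440345476
fl width 96.70542900995787 98.0961263251511 [[537.7, 75.6], [531.4, -20.9], [487.1, 81.5], [480.9, -16.4]]
coil [501.8 243.4] tape [ 571.4 -191. ] pink [423.4 -98. ]
side [657.8 200. ] [693.8 -99.5] rail side [721.8 286.9] [ 760.7 -156.9]
```

The spool centre is near (509,30) with its axis at -5.8°. The rail's yaw is about +6.7° and home is about (680,48). I'll go to a point in front of the spool, on its axis.

```bash
python3 -m crank '[{"dx":0.021,"dy":0.0694,"yaw":-0.63},{"dx":0.021,"dy":0.0694,"yaw":-0.63},{"dx":0.021,"dy":0.0694,"yaw":-0.63},{"dx":0.021,"dy":0.0694,"yaw":-0.63},{"dx":0.021,"dy":0.0694,"yaw":-0.63},{"dx":0.021,"dy":0.0694,"yaw":-0.63},{"dx":0.021,"dy":0.0694,"yaw":-0.63},{"dx":0.021,"dy":0.0694,"yaw":-0.63},{"dx":0.021,"dy":0.0694,"yaw":-0.63},{"dx":0.021,"dy":0.0694,"yaw":-0.63}]' 0.3 10
```

```text
validation failed for argument at $[0]...
```

```bash
python3 -m crank '[{"dx":0.021,"dy":0.0694,"dz":0,"yaw":-0.63},{"dx":0.021,"dy":0.0694,"dz":0,"yaw":-0.63},{"dx":0.021,"dy":0.0694,"dz":0,"yaw":-0.63},{"dx":0.021,"dy":0.0694,"dz":0,"yaw":-0.63},{"dx":0.021,"dy":0.0694,"dz":0,"yaw":-0.63},{"dx":0.021,"dy":0.0694,"dz":0,"yaw":-0.63},{"dx":0.021,"dy":0.0694,"dz":0,"yaw":-0.63},{"dx":0.021,"dy":0.0694,"dz":0,"yaw":-0.63},{"dx":0.021,"dy":0.0694,"dz":0,"yaw":-0.63},{"dx":0.021,"dy":0.0694,"dz":0,"yaw":-0.63}]' 0.3 10
```

```text
time_s: 1.35
ee_pos: [418.1, 39.3, 221.9]
ee_rot: [180.0, -0.0, -5.8]
force: [0.9, 0.1, 0.7]
gripper_width: 27.1
gripper_force: 0.0
```

```bash
python3 -m crank '[{"dx":0,"dy":0,"dz":-0.0535,"yaw":0},{"dx":0,"dy":0,"dz":-0.0535,"yaw":0},{"dx":0,"dy":0,"dz":-0.0535,"yaw":0},{"dx":0,"dy":0,"dz":0,"yaw":0}]'
python3 - <<'E'
from workcell import eyes
import cv2,numpy as np
w=eyes.grab_frame("wrist");s=eyes.grab_frame("side")
cv2.imwrite('pics/ws1.png',np.vstack([cv2.resize(w,(400,300)),cv2.resize(s[120:270,180:380],(400,300),interpolation=2)])[:,:,::-1])
E
```

```text
time_s: 1.85
ee_pos: [415.2, 37.3, 91.3]
ee_rot: [179.9, 0.4, -5.7]
force: [-1.0, 0.5, -0.6]
gripper_width: 27.2
gripper_force: 0.0
```

View pics/ws1.png

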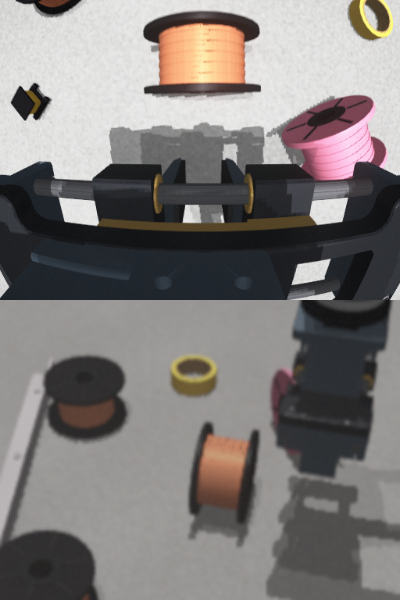

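In the wrist view (upper half) the spool is centred at column 202 and the fingers at about 204, with the flange square to the tool. The side view shows the fingertips about 50 mm in front of the flange, at its upper part. Next I push slowly.

```bash
python3 -m crank '[{"dx":0.016,"dy":-0.0016,"dz":0.002,"yaw":0},{"dx":0.016,"dy":-0.0016,"dz":0.002,"yaw":0},{"dx":0.016,"dy":-0.0016,"dz":0,"yaw":0},{"dx":0.008,"dy":-0.0008,"dz":0,"yaw":0},{"dx":0.008,"dy":-0.0008,"dz":0,"yaw":0},{"dx":0.008,"dy":-0.0008,"dz":0,"yaw":0},{"dx":0.008,"dy":-0.0008,"dz":0,"yaw":0},{"dx":0.008,"dy":-0.0008,"dz":0,"yaw":0},{"dx":0.008,"dy":-0.0008,"dz":0,"yaw":0}]'
python3 - <<'E'
from workcell import eyes
import cv2,numpy as np
w=eyes.grab_frame("wrist");s=eyes.grab_frame("side")
cv2.imwrite('pics/ws2.png',np.vstack([cv2.resize(w,(400,300)),cv2.resize(s[120:270,180:380],(400,300),interpolation=2)])[:,:,::-1])
E
```

```text
time_s: 3.08
ee_pos: [495.6, 29.7, 96.9]
ee_rot: [180.0, -0.1, -5.7]
force: [-1.2, 0.1, 0.8]
gripper_width: 27.2
gripper_force: 0.5
```

View pics/ws2.png

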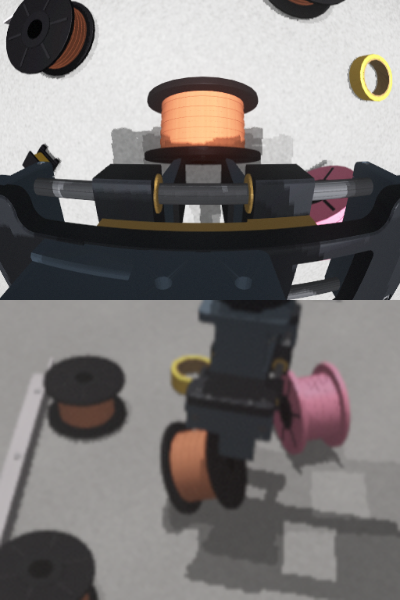

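Run:
```python
from workcell import eyes
import cv2,numpy as np
s0=np.load('side.npy')
s=eyes.grab_frame("side")
cr=lambda a:cv2.resize(a[165:245,250:330],(400,400),interpolation=2)
cv2.imwrite('pics/cmp.png',np.hstack([cr(s0),cr(s)])[:,:,::-1])
```

```text
(no output)
```

View pics/cmp.png

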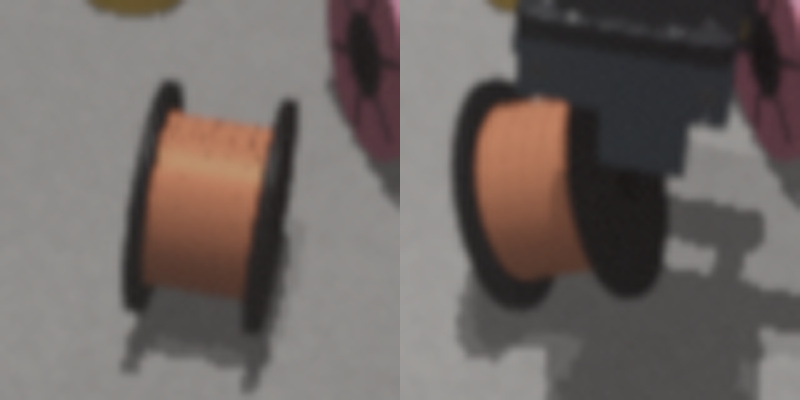

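The side comparison shows the spool tipping: the near flange is lifted about 20-25°, and the far foot has stayed at about the same place. I keep pushing slowly.

```bash
python3 -m crank '[{"dx":0.006,"dy":-0.0006,"dz":0,"yaw":0},{"dx":0.006,"dy":-0.0006,"dz":0,"yaw":0},{"dx":0.006,"dy":-0.0006,"dz":0,"yaw":0},{"dx":0.006,"dy":-0.0006,"dz":0,"yaw":0},{"dx":0.005,"dy":-0.0005,"dz":0,"yaw":0},{"dx":0,"dy":0,"dz":0,"yaw":0},{"dx":0,"dy":0,"dz":0,"yaw":0},{"dx":-0.03,"dy":0.003,"dz":0.03,"yaw":0},{"dx":-0.06,"dy":0,"dz":0.01,"yaw":0},{"dx":0,"dy":0,"dz":0,"yaw":0}]'
python3 - <<'E'
from h import *
w=eyes.grab_frame("wrist");s=eyes.grab_frame("side");t=eyes.grab_frame("top");np.save('top2.npy',t);np.save('side2.npy',s)
cv2.imwrite('pics/ts3.png',np.hstack([cv2.resize(t[95:295,140:400],(520,400),interpolation=2)[:, :400],cv2.resize(s[100:300,150:350],(400,400),interpolation=2)])[:,:,::-1])
E
```

```text
time_s: 4.47
ee_pos: [442.7, 29.8, 129.1]
ee_rot: [180.0, 0.1, -5.7]
force: [0.8, 0.3, -0.4]
gripper_width: 27.1
gripper_force: 0.0
```

View pics/ts3.png

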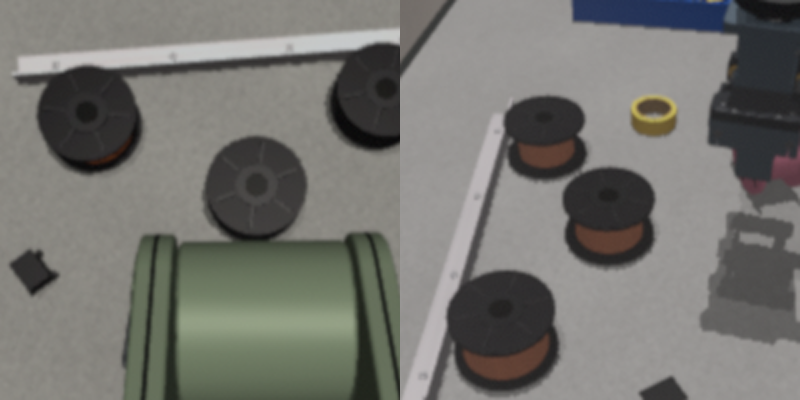

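The spool now stands upright. Its bore is at top-view pixel (268.3,187.3) and side-view pixel (254.3,197.8).

Run:
```python
from h import *
f=cv2.cvtColor(np.load('top2.npy'),cv2.COLOR_RGB2HSV)
print("spool",onz("top",(268.1,187.1),56),onz("side",(254.1,197.7),56),tri((268.1,187.1),(254.1,197.7)))
# rail bright top edge columns between spools: lower edge of the bright band, fit line
V=f[...,2].astype(float);pts=[]
for u in range(220,305):
    col=V[100:140,u];k=np.where(col>165)[0]
    if len(k): pts.append((u,100+k.max()+.5))
pts=np.array(pts);p=np.polyfit(pts[:,0],pts[:,1],1)
A=onz("top",(220,np.polyval(p,220)),30);B=onz("top",(305,np.polyval(p,305)),30);print("rail front top edge",A,B,"yaw",np.degrees(np.arctan2(-(B-A)[0]*-1,-(B-A)[1])))
print("rail x at y=48:",A[0]+(48-A[1])*(B-A)[0]/(B-A)[1])
```

```text
spool [591.7  22.9] [592.4  23.7] (array([592.2,  22.9,  55.2]), 0.7)
rail front top edge [723.7 125.6] [743.9 -52.1] yaw 6.485244042381509
rail x at y=48: 732.521159257175
```

```bash
python3 -m crank '[{"dx":0.0222,"dy":-0.0088,"dz":0,"yaw":1},{"dx":0.0222,"dy":-0.0088,"dz":0,"yaw":1},{"dx":0.0222,"dy":-0.0088,"dz":0,"yaw":1},{"dx":0.0222,"dy":-0.0088,"dz":0,"yaw":1},{"dx":0,"dy":0,"dz":-0.045,"yaw":0},{"dx":0,"dy":0,"dz":-0.045,"yaw":0},{"dx":0,"dy":0,"dz":-0.04,"yaw":0},{"dx":0,"dy":0,"dz":-0.009,"yaw":0},{"dx":0,"dy":0,"dz":0,"yaw":0},{"dx":0,"dy":0,"dz":0,"yaw":0}]' 0.5
```

```text
time_s: 5.88
ee_pos: [518.4, 1.6, 18.7]
ee_rot: [180.0, -0.1, 14.3]
force: [0.3, -0.3, 0.9]
gripper_width: 46.1
gripper_force: 0.0
```

```bash
python3 -m crank '[{"dx":0,"dy":0,"dz":-0.009,"yaw":0},{"dx":0.0135,"dy":0.004,"dz":0,"yaw":0},{"dx":0.0135,"dy":0.004,"dz":0,"yaw":0},{"dx":0.0135,"dy":0.004,"dz":0,"yaw":0},{"dx":0.0135,"dy":0.004,"dz":0,"yaw":0},{"dx":0.0135,"dy":0.004,"dz":0,"yaw":0},{"dx":0.0135,"dy":0.004,"dz":0,"yaw":0},{"dx":0.0135,"dy":0.004,"dz":0,"yaw":0},{"dx":0.0135,"dy":0.004,"dz":0,"yaw":0},{"dx":0,"dy":0,"dz":0,"yaw":0}]'
python3 - <<'E'
from h import *
s=eyes.grab_frame("side");t=eyes.grab_frame("top")
cv2.imwrite('pics/ts4.png',np.hstack([cv2.resize(t[95:295,140:400],(520,400),interpolation=2)[:, :400],cv2.resize(s[100:300,150:350],(400,400),interpolation=2)])[:,:,::-1])
E
```

```text
time_s: 7.12
ee_pos: [605.5, 27.7, 10.4]
ee_rot: [180.0, -0.2, 14.3]
force: [-0.6, 0.3, 0.3]
gripper_width: 45.6
gripper_force: 0.0
```

View pics/ts4.png

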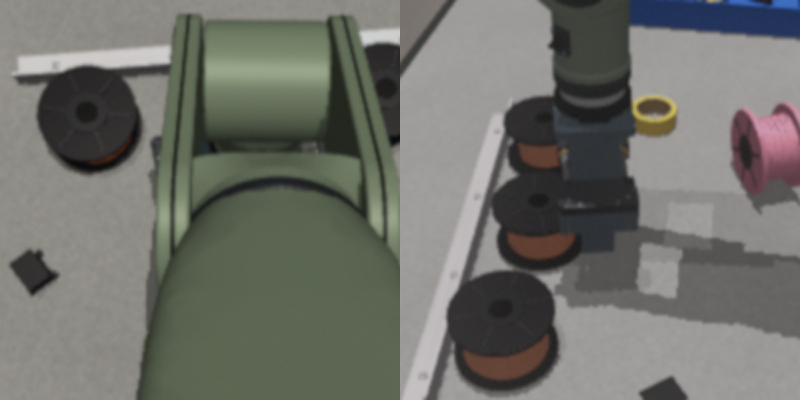

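The side view shows the spool upright, with its bore at about (219.5,200.5), and still short of the rail by roughly 18 mm. I finish slowly while watching the force.

```bash
python3 -m crank '[{"dx":0.005,"dy":0.0014,"dz":0,"yaw":0},{"dx":0.005,"dy":0.0014,"dz":0,"yaw":0},{"dx":0.005,"dy":0.0014,"dz":0,"yaw":0},{"dx":0.004,"dy":0.0010,"dz":0,"yaw":0},{"dx":0,"dy":0,"dz":0,"yaw":0}]'
python3 - <<'E'
from h import *
s=eyes.grab_frame("side");np.save('side3.npy',s)
print(onz("side",(219.3,200.3),56))
E
```

```text
time_s: 7.85
ee_pos: [619.2, 31.5, 10.3]
ee_rot: [180.0, -0.1, 14.3]
force: [-1.9, 0.2, -0.1]
gripper_width: 45.2
gripper_force: 0.6
[663.7  44. ]
```

```bash
python3 -m crank '[{"dx":0.0025,"dy":0.0003,"dz":0,"yaw":0},{"dx":0.0025,"dy":0.0003,"dz":0,"yaw":0},{"dx":0,"dy":0,"dz":0,"yaw":0}]'
```

```text
time_s: 8.28
ee_pos: [622.9, 31.9, 10.4]
ee_rot: [180.0, -0.0, 14.3]
force: [-1.6, 0.6, -0.4]
gripper_width: 45.6
gripper_force: 0.9
```

```bash
python3 -m crank '[{"dx":0.0015,"dy":0.0002,"dz":0,"yaw":0},{"dx":0,"dy":0,"dz":0,"yaw":0}]'
```

```text
time_s: 8.52
ee_pos: [623.5, 32.0, 10.3]
ee_rot: [-180.0, 0.1, 14.3]
force: [-3.6, -0.2, 0.3]
gripper_width: 45.8
gripper_force: 1.6
```

```bash
python3 -m crank '[{"dx":0.002,"dy":0.0002,"dz":0,"yaw":0},{"dx":0,"dy":0,"dz":0,"yaw":0}]'
```

```text
time_s: 8.78
ee_pos: [623.6, 32.0, 10.2]
ee_rot: [-180.0, 0.2, 14.3]
force: [-7.0, 0.1, 3.0]
gripper_width: 45.5
gripper_force: 3.4
```

The TCP has stalled at 623.6 and the force has risen to 7 N, so the spool is against the rail. Next I back off, lift and inspect.

```bash
python3 -m crank '[{"dx":-0.01,"dy":-0.0025,"dz":0,"yaw":0},{"dx":-0.03,"dy":-0.0075,"dz":0,"yaw":0},{"dx":-0.04,"dy":-0.01,"dz":0,"yaw":0},{"dx":0,"dy":0,"dz":0.06,"yaw":0},{"dx":0,"dy":0,"dz":0.07,"yaw":0},{"dx":0,"dy":0,"dz":0.07,"yaw":0},{"dx":-0.06,"dy":0,"dz":0.03,"yaw":0},{"dx":-0.07,"dy":0,"dz":0,"yaw":0},{"dx":-0.04,"dy":0,"dz":0,"yaw":0},{"dx":0,"dy":0,"dz":0,"yaw":0}]'
python3 - <<'E'
from h import *
s=eyes.grab_frame("side");t=eyes.grab_frame("top")
cv2.imwrite('pics/ts5.png',np.hstack([cv2.resize(t[95:295,140:400],(520,400),interpolation=2),cv2.resize(s[110:310,150:290],(280,400),interpolation=2)])[:,:,::-1])
E
```

```text
time_s: 10.02
ee_pos: [424.4, 16.2, 195.2]
ee_rot: [180.0, -0.2, 14.3]
force: [-0.1, -0.3, -0.2]
gripper_width: 45.9
gripper_force: 0.0
```

View pics/ts5.png

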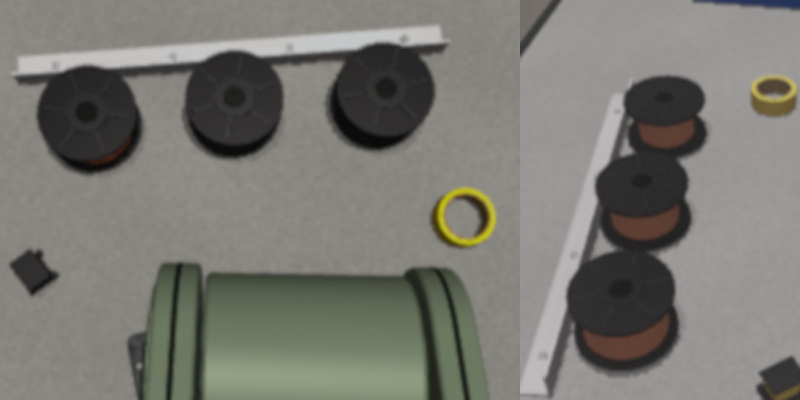

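The spool stands flat in the row. The bores are at top-crop columns 87, 234 and 386, so it is about 2-3 mm off the middle. It sits about 3 mm nearer the rail than its neighbours, so it is touching the rail. The others have not moved.

```bash
python3 -c "
from workcell import ticket;print(ticket.job_done())"
```

```text
the job is handed in; nothing more can be done
None
```

The spool stands upright against the rail, about 2–3 mm off the middle of the gap. The job was handed in at about 10 s, after pushing only, with the other objects left in place.

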